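# Knock pressed pellets out of die sleeves

## Robot

A 6-joint arm with a two-finger parallel gripper is mounted at the origin on the work surface. World frame = base frame: x ahead of the robot, y to its left, z up, the work surface at z = 0. Lengths are in m, angles in rad, forces in N, time in s.
With the tool pointing down it reaches from about 0.375 to 0.75 m from the base axis. Payload 9 kg.
Tool frame: the origin (TCP) lies where the fingers leave the gripper's body, on its centre line; the fingertips stand 73 mm ahead of it and the grasp point (between the pads) lies tcp_to_grasp ahead of it (tcp_to_grasp is the distance from the TCP to the grasp point, in m); z points along the fingers, y is the direction in which the jaws open and shut (so a half turn about z gives the same grasp; the last joint's range is limited). The gripper opens to 85 mm and grips with 20 to 120 N. Pads are 22 mm wide; open, the fingers measure 114 mm over their backs; the gripper's body (76 mm by 85 mm) begins 54 mm behind the grasp point. The pads swing forward as they close: fully open they stand 13 mm farther back than shut.
Start: joints at [-1.457, 0.104, 0.097, 1.564, 0, 1.353], TCP at [0.195, -0.567, 0.304] pointing down, gripper open.
Joint ranges: [-2.99, 2.99], [-0.84, 1.86], [-1.1, 1.16], [-1.84, 2.11], [-1.51, 1.56], [-3.14, 3.14]. Speed limits (rad/s): [2.22, 2.22, 2.57, 3.14, 3.14, 3.14].

## Interface

Orientations are given as a unit quaternion [w, x, y, z].
In Python, from station import * gives the robot as it stands. The module is installed in compiled form; this text tells all that it offers.
- The arm moves only by the tool jog_arm, never from a script. Its argument "series" is a list that holds one entry, the list of rows, each a list of 5 numbers: the shift along the tool's x, y, z in mm, then the turn about the tool's z in degrees, then the opening in per cent of the stroke, from 0 (shut) to 100 (fully open). In form: [[[tx, ty, tz, roll, grip], ...]]. A call has 1 to 10 rows; each row is the pose to reach, as a shift and turn from the pose commanded when the call began, along the tool's axes at that moment; what a row does not reach only later rows make up. A row lasts 1/8 s, in which the tool goes at most 62.5 mm and 10.7 degrees, less where a joint would pass 70% of its speed; a pose out of reach is approached as far as the arm can. A call with a gripper value outside its range is refused whole. The fingers move at their own pace and stop on an object; "squeeze" is the grip in N (left out, the last holds). Time passes only in rows, so rows that repeat a pose let the fingers close. It gives the time, the measured TCP pose, the force and the opening at its end, in the units of the state.
- sense(): the state, without advancing time (a new reading comes with each control period).
- camera(name): name is "side" or "top"; returns a dict with "img" (384x512x3 uint8, red, green, blue), "intrinsics" (3x3 intrinsics, pixels), "k1" (the pictures are not rectified: a ray, as slopes to the right and down, at radius r is drawn at 1 + k1 r^2 times it, then the intrinsics apply), "extrinsics" (4x4, takes a point from camera to world coordinates). Camera axes: x right, y up, looking along -z (the intrinsics and any distortion apply to the point x, -y, -z); pixel columns grow to the right and rows downward; lengths in m; the calibration is good to about 2 mm. A picture is of the moment at which its call begins. There is no depth.
- close_job(): hands the job in, once; it reports no verdict.
The state is a dict: "t": time; "joint_positions": joint angles; "qd": joint speeds; "tau": joint torques, N m; "eef_pos": TCP position; "eef_rot": TCP orientation; "ft_force": force on the tool from outside, world axes, zero at the start; "torque": the same for the moment, N m; "opening": finger opening in m.
Only numpy, scipy, OpenCV 4.12 (cv2) and the standard library are available. Lean on these libraries where they do the work, as an engineer would, in place of code of your own. Each camera call takes 0.05 s, during which the arm holds its last target. There are 200 camera calls.

## Task

Some of the three die sleeves still have a pressed sample pellet stuck in the bore. Swing the drying lamp well clear of the knock-out bridge first; then stand each loaded sleeve on a seat of the bridge and push its pellet down through the bore with the push rod (never with the fingers) until it drops into the catch tray below. Finish with every sleeve, including any that were already empty, standing upright and empty in the white enamel tray, the rod back upright in its block and the lamp still clear, and leave the bottle, jar and beaker alone.

Things in the scene. Friction and masses are not known exactly. Their poses are not given: they have to be found in the camera images.
- bridge: Knock-out bridge, fixed: aluminium plate 90 x 235 mm, 12 thick, on two end plates, top 85 mm above the bench, front and back open. Three seats in a row along its y, 75 mm apart. On the bench under the plate is a white catch tray (inside 78 x 200, walls 26 mm high) where pellets that fall through a seat land. Origin: centre of the footprint, on the bench; z up. Turned by up to 9 degrees.
- seat1 (a point): Seat at the bridge's -y end: a 44 mm through hole in the plate with four dome-topped locating studs (8 mm thick, 8 mm high) on a circle of 35.5 mm radius, at 45 degrees to the plate's edges; a sleeve stands between them with about 3 mm of play. Point: centre of the hole on the plate's top face.
- seat2 (a point): The same, middle seat.
- seat3 (a point): The same, seat at the bridge's +y end.
- die1: Die sleeve, loose: a plain steel ring 56 mm outside, 34 mm bore right through, 50 mm tall, 0.4 to 0.8 kg; it stands upright on the bench, bore vertical. Origin: centre of its lower face, z along the bore. All three look alike.
- die2: Die sleeve, loose: a plain steel ring 56 mm outside, 34 mm bore right through, 50 mm tall, 0.4 to 0.8 kg; it stands upright on the bench, bore vertical. Origin: centre of its lower face, z along the bore.
- die3: Die sleeve, loose: a plain steel ring 56 mm outside, 34 mm bore right through, 50 mm tall, 0.4 to 0.8 kg; it stands upright on the bench, bore vertical. Origin: centre of its lower face, z along the bore.
- pellet1: Pressed sample pellet, a buff disc 32.5 mm across, 20 mm thick, 40 g, stuck in die1 with its top 17 mm below the rim, its lower face 13 mm above the sleeve's lower face. It takes 8 to 20 N to start it down and drops free after about 25 mm; take the rod's tip to the sleeve's lower face to be sure. None if that sleeve is already empty. Origin: centre of its lower face.
- pellet2: Pressed sample pellet, a buff disc 32.5 mm across, 20 mm thick, 40 g, stuck in die2 with its top 17 mm below the rim, its lower face 13 mm above the sleeve's lower face. It takes 8 to 20 N to start it down and drops free after about 25 mm; take the rod's tip to the sleeve's lower face to be sure. None if that sleeve is already empty. Origin: centre of its lower face.
- pellet3: Pressed sample pellet, a buff disc 32.5 mm across, 20 mm thick, 40 g, stuck in die3 with its top 17 mm below the rim, its lower face 13 mm above the sleeve's lower face. It takes 8 to 20 N to start it down and drops free after about 25 mm; take the rod's tip to the sleeve's lower face to be sure. None if that sleeve is already empty. Origin: centre of its lower face.
- rod: Push rod, loose: a straight steel rod 25 mm thick and 150 mm long, its upper 65 mm a dark knurled grip, about 0.4 kg; it stands upright in its block. Origin: centre of its lower tip, z up along the rod. It enters the 34 mm bore with 4.5 mm of play all round and passes through it.
- rod_socket (a point): Point on the floor of the rod's socket, 10 mm above the bench, on the socket's axis. The fixed white block is 56 x 56 mm and 50 mm high; its vertical round socket is 30 mm wide and 40 mm deep, with a small chamfer at its mouth.
- lamp (a joint): Swing angle in rad of the drying lamp's horizontal boom about its stand's vertical post, -0.5 to 2.1. At 0 the boom points along the lamp stand's -y, over the bridge; it grows as the lamp swings towards the robot (clockwise seen from above). Light friction; it stays where it is left.
- lamp_knob (a point): Middle of the black upright knob (22 mm thick, 50 mm long, about 0.28 m above the bench) on top of the lamp head, 200 mm from the boom's hinge; grip it from above to swing the lamp. Below it the lamp head is 80 mm wide; its lower rim is 178 mm above the bench.
- lamp_hinge (a point): Point on the vertical hinge axis of the boom, level with lamp_knob. The post below it is 18 mm thick on a fixed white base; nothing stands higher there than 265 mm above the bench.
- tray: White enamel tray, fixed, 170 x 240 mm outside (x, y), walls 4 mm thick and 24 mm high, floor 4 mm above the bench; holds the three sleeves side by side along its y. Origin: centre of its underside; turned by up to 9 degrees.
- wash_bottle: White bottle 66 mm wide, 165 mm tall, a bystander behind the bridge. Origin: centre of its underside.
- sample_jar: Small jar with a red cap, 60 mm wide, 62 mm tall, a bystander. Origin: centre of its underside.
- beaker: Glass beaker 76 mm wide, 95 mm tall, a bystander. Origin: centre of its underside.
Mind the look-alikes: they are no part of the job. There is more than one size of the rod; the job needs the middle-sized.

How it is judged:
By the outcome, as a careful person would: the job done as asked, in the order asked, and still so for the second after the job is handed in, with the robot touching nothing.
Of pellet1, pellet2, pellet3 only 1 to 3 are there at a start; the rules pass over those that are not, and their reading is None.
At some moment in a run one of die1, die2, die3 may be knocked a few centimetres aside while the robot is not near it.
It also fails if it takes over 210 s, if anything falls off the work surface, if the arm or the gripper's body presses on something with over 40 N, if the wrist force passes 120 N, or if a joint passes its speed limit or range.

## Working session

There is one attempt and no reset: what is moved stays moved. The work goes in short steps, Python scripts to look and compute and a tool call to move; the robot and the scene stay as the last step left them, time stands still between calls to the robot, and variables do not carry over. Pictures are saved under pics/ and viewed, about 12 in all and at most 16, crops included, and the job is handed in when it is done.

Besides the shell and the picture viewer there is one more tool, called by a JSON object that holds its "op" and its "data", one argument or row to a line. jog_arm: Moves the arm, as the interface text tells. Its arguments: {"type":"object","properties":{"series":{"type":"array"},"squeeze":{"type":"number"}},"required":["series"]}

```bash
mkdir -p pics
cat > h.py <<'E'
from station import *
import numpy as np, cv2
def shot(name,fn):
    c=camera(name); cv2.imwrite('pics/'+fn+'.png',c['img'][:,:,::-1]); np.savez('pics/'+fn+'.npz',**{k:np.array(c[k]) for k in c}); return c
def ray(c,u,v):
    K=c['intrinsics'];k=float(c['k1']);x=(u-K[0,2])/K[0,0];y=(v-K[1,2])/K[1,1]
    rd=np.hypot(x,y);r=rd
    for _ in range(30): r=rd/(1+k*r*r)
    s=r/rd if rd>0 else 1
    E=c['extrinsics']; return E[:3,3],E[:3,:3]@np.array([x*s,-y*s,-1.])
def pt(c,u,v,z):
    o,d=ray(c,u,v); return o+d*(z-o[2])/d[2]
def px(c,p):
    E=c['extrinsics'];q=E[:3,:3].T@(np.array(p)-E[:3,3]);x,y=q[0]/-q[2],-q[1]/-q[2];s=1+float(c['k1'])*(x*x+y*y)
    K=c['intrinsics'];return K[0,0]*x*s+K[0,2],K[1,1]*y*s+K[1,2]
def load(fn): return dict(np.load('pics/'+fn+'.npz'))
E
python3 - <<'E'
from h import *
for n in('top','side'):
    c=shot(n,n+'0'); print(n,c['intrinsics'],c['k1'],c['extrinsics'])
    cv2.imwrite(f'pics/{n}0b.png',cv2.resize(c['img'][:,:,::-1],(800,600),interpolation=cv2.INTER_CUBIC))
s=sense();print({k:np.round(s[k],3) for k in s}); print([k for k in globals() if not k.startswith('_')])
try: print(tcp_to_grasp)
except Exception as e: print(e)
E
```

```text
top [[384.3905482    0.         252.82733338]
 [  0.         384.3905482  193.68730012]
 [  0.           0.           1.        ]] 0.01490698526250745 [[-2.38867015e-03  9.89564350e-01 -1.44071827e-01  4.38608355e-01]
 [-9.99850373e-01  1.04931986e-04  1.72979668e-02  3.62011755e-02]
 [ 1.71325691e-02  1.44091589e-01  9.89416034e-01  1.26912692e+00]
 [ 0.00000000e+00  0.00000000e+00  0.00000000e+00  1.00000000e+00]]
side [[356.38341105   0.         255.39450961]
 [  0.         356.38341105 194.09275036]
 [  0.           0.           1.        ]] 0.02590239481247023 [[-0.78553405  0.41066941 -0.46291132  0.13036773]
 [-0.61866147 -0.53802297  0.57252883  0.62090712]
 [-0.01393685  0.73612629  0.6767007   0.86846751]
 [ 0.          0.          0.          1.        ]]
{'t': np.float64(0.1), 'joint_positions': array([-1.457,  0.105,  0.097,  1.564,  0.   ,  1.353]), 'qd': array([ 0.001, -0.001,  0.003,  0.001, -0.001, -0.   ]), 'tau': array([ 7.0000e-03, -5.5821e+01,  5.0472e+01,  1.3000e-02, -0.0000e+00,
       -0.0000e+00]), 'eef_pos': array([ 0.195, -0.567,  0.303]), 'eef_rot': array([-0.001,  0.986,  0.165,  0.   ]), 'ft_force': array([-0.066, -0.002,  0.993]), 'torque': array([ 0.   , -0.02 ,  0.017]), 'opening': np.float64(0.085)}
['camera', 'close_job', 'sense', 'PlanningError', 'tcp_to_grasp', 'np', 'cv2', 'shot', 'ray', 'pt', 'px', 'load', 'n', 'c', 's']
0.0539
```

View pics/top0b.png

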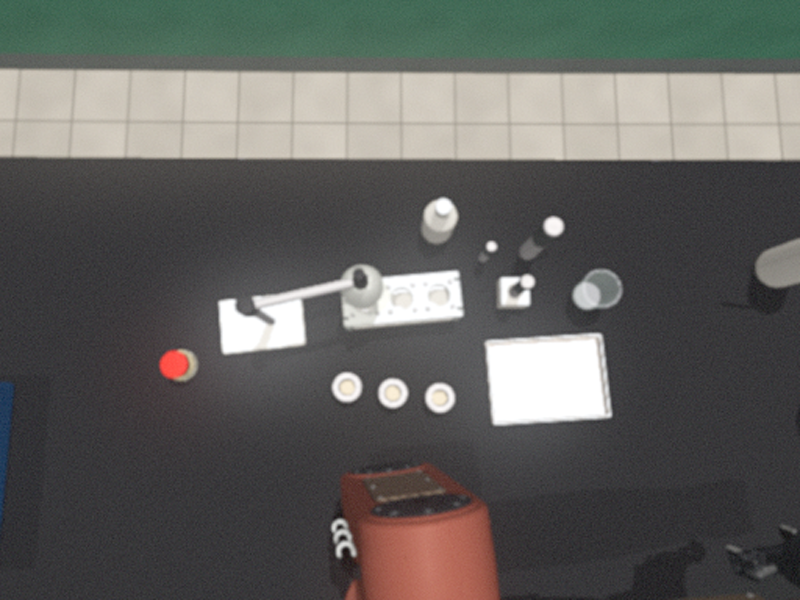

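View pics/side0b.png

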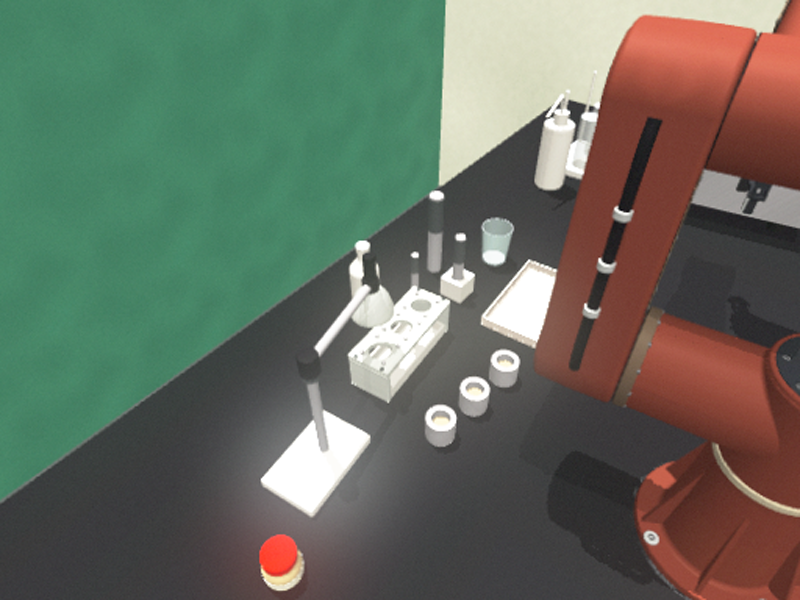

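The top view shows the lamp head over the seat1/seat2/left end of the bridge, with the knob at about (360,278). The three sleeves stand at (347,387), (393,393) and (440,398), all with buff bores. The rod in its block is at (527,282) and the tray at (548,380). I'll enlarge both views to read positions.

Run:
```python
from h import *
i=cv2.imread('pics/top0.png')[115:280,130:396]; cv2.imwrite('pics/topc.png',cv2.resize(i,None,fx=3,fy=3,interpolation=cv2.INTER_CUBIC))
i=cv2.imread('pics/side0.png')[115:310,160:360]; cv2.imwrite('pics/sidec.png',cv2.resize(i,None,fx=3,fy=3,interpolation=cv2.INTER_CUBIC))
```

```text
(no output)
```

View pics/topc.png

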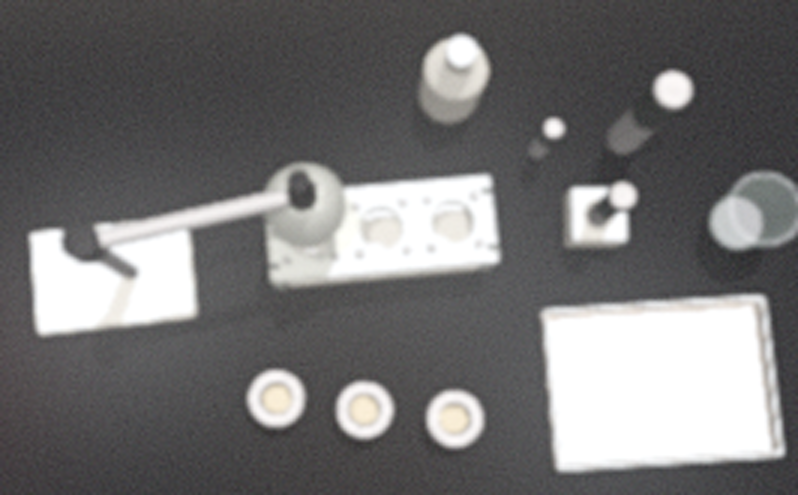

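View pics/sidec.png

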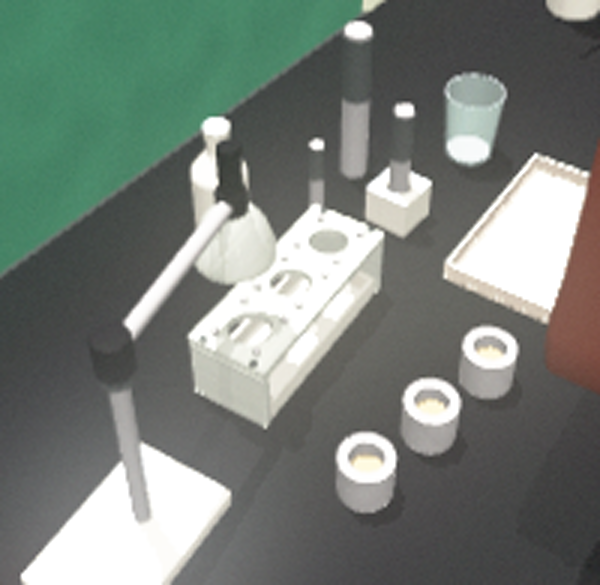

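```bash
cat > m0.py <<'E'
from h import *
c=load('top0');s=load('side0')
T=lambda U,V,z:pt(c,130+U/3,115+V/3,z).round(4)
S=lambda U,V,z:pt(s,160+U/3,115+V/3,z).round(4)
def tri(a,b):
    o1,d1=ray(c,130+a[0]/3,115+a[1]/3);o2,d2=ray(s,160+b[0]/3,115+b[1]/3)
    A=np.stack([d1,-d2],1);t=np.linalg.lstsq(A,o2-o1,rcond=None)[0];return ((o1+d1*t[0]+o2+d2*t[1])/2).round(4)
print('seats T',T(453,222,.085),T(382,228,.085),'S',S(329,241,.085),S(292,282,.085),S(252,329,.085))
print('plate corners T',T(492,176,.085),T(498,264,.085),T(270,278,.085))
print('knobtop',T(301,180,.305),S(230,145,.305),tri((301,180),(230,145)))
print('hinge',T(80,240,.265),S(111,333,.265), 'base', T(32,232,.012),T(190,222,.012),T(198,318,.012),T(38,333,.012))
print('dies T',T(276,400,.05),T(364,410,.05),T(455,419,.05),'S',S(366,455,.05),S(431,401,.05),S(489,346,.05))
print('rod T',T(623,195,.16),'S',S(404,110,.16), 'block T',T(597,215,.05))
print('tray',T(543,310,.024),T(767,296,.024),T(784,455,.024),T(556,468,.024))
print('big rod',T(673,90,.2),tri((673,90),(358,32)),'small',tri((553,128),(317,144)))
print('bottle',tri((462,50),(216,122)))
E
python3 m0.py
```

```text
seats T [ 0.6258 -0.0725  0.085 ] [0.6195 0.0014 0.085 ] S [ 0.626  -0.0653  0.085 ] [0.6192 0.0082 0.085 ] [0.6102 0.0841 0.085 ]
plate corners T [ 0.6746 -0.1141  0.085 ] [ 0.5818 -0.1186  0.085 ] [0.5673 0.1171 0.085 ]
knobtop [0.6272 0.0766 0.305 ] [0.6268 0.0814 0.305 ] [0.6289 0.0774 0.3014]
hinge [0.5813 0.2711 0.265 ] [0.5826 0.276  0.265 ] base [0.6261 0.3829 0.012 ] [0.6373 0.2106 0.012 ] [0.5316 0.1998 0.012 ] [0.5157 0.372  0.012 ]
dies T [0.443 0.112 0.05 ] [0.4324 0.02   0.05  ] [ 0.4229 -0.0751  0.05  ] S [0.4477 0.1172 0.05  ] [0.4343 0.0272 0.05  ] [ 0.426  -0.0684  0.05  ]
rod T [ 0.6408 -0.2328  0.16  ] S [ 0.6404 -0.2243  0.16  ] block T [ 0.639  -0.2307  0.05  ]
tray [ 0.539  -0.1745  0.024 ] [ 0.5541 -0.4189  0.024 ] [ 0.3841 -0.4279  0.024 ] [ 0.371  -0.1842  0.024 ]
big rod [ 0.7357 -0.2746  0.2   ] [ 0.7375 -0.2735  0.2002] small [ 0.7231 -0.1752  0.1034]
bottle [ 0.7874 -0.0753  0.1652]
```

All three sleeves show a buff pellet, so all are loaded. The lamp knob is near (0.628, 0.078) and the hinge near (0.582, 0.273). First I lift and turn the jaws to lie along world x.

{"op": "jog_arm", "data": {
  "series": [
    [[0,0,-40,-10,100],[0,0,-80,-20,100],[0,0,-120,-30,100],[0,0,-120,-40,100],[0,0,-120,-50,100],[0,0,-120,-60,100],[0,0,-120,-71,100],[0,0,-120,-71,100],[0,0,-120,-71,100]]
  ],
  "squeeze": 20
}}

```text
t: 1.23
eef_pos: [0.1954, -0.5673, 0.4237]
eef_rot: [-0.0, 0.708, 0.706, 0.0]
ft_force: [-0.9, 0.0, 0.2]
opening: 0.0854
```

{"op": "jog_arm", "data": {
  "series": [
    [[50,33,0,0,100],[110,74,0,0,100],[160,107,0,0,100],[210,141,0,0,100],[260,174,0,0,100],[310,208,0,0,100],[360,241,0,0,100],[410,275,0,0,100],[460,308,0,0,100],[510,342,0,0,100]]
  ]
}}

```text
t: 2.48
eef_pos: [0.5382, -0.0553, 0.424]
eef_rot: [0.0, 0.708, 0.706, 0.0]
ft_force: [0.6, -0.0, -0.4]
opening: 0.0853
```

{"op": "jog_arm", "data": {
  "series": [
    [[50,33,0,0,100],[100,67,0,0,100],[135,91,0,0,100],[135,91,0,0,100],[135,91,0,0,100],[135,91,0,0,100]]
  ]
}}

```text
t: 3.22
eef_pos: [0.628, 0.0768, 0.4244]
eef_rot: [0.0, 0.708, 0.706, 0.0]
ft_force: [0.4, 0.2, 0.2]
opening: 0.0852
```

Run:
```python
from h import *
a=shot('top','t1')['img'];b=shot('side','s1')['img']
i=np.hstack([a[90:250,150:310],b[100:260,200:360]]); cv2.imwrite('pics/c1.png',cv2.resize(i[:,:,::-1],None,fx=2.5,fy=2.5,interpolation=cv2.INTER_CUBIC))
```

```text
(no output)
```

View pics/c1.png

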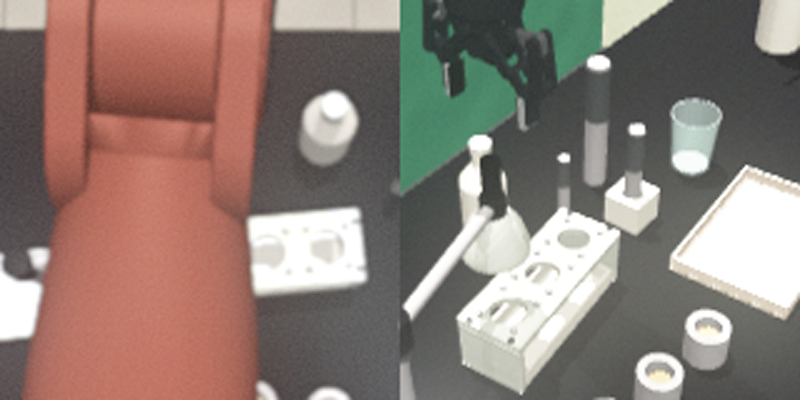

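The side view (right half) shows the fingertips at (455,92) and (527,127), with the knob directly below at (490,160). The top view is blocked by the arm. I descend and grip.

{"op": "jog_arm", "data": {
  "series": [
    [[0,0,40,0,100],[0,0,85,0,100],[0,0,85,0,100],[0,0,85,0,0],[0,0,85,0,0],[0,0,85,0,0],[0,0,85,0,0],[0,0,85,0,0],[0,0,85,0,0],[0,0,85,0,0]]
  ],
  "squeeze": 20
}}

```text
t: 4.58
eef_pos: [0.6287, 0.0778, 0.3401]
eef_rot: [0.001, 0.707, 0.707, 0.001]
ft_force: [1.5, -0.0, 5.7]
opening: 0.0217
```

Run:
```python
from h import *
s=load('side0')
print(px(s,(.628,.0768,.4244-.06)),px(s,(.628,.0768,.4244-.073)),'seen',200+91/2.5,100+110/2.5)
h=np.array([.582,.273]);p=np.array([.628,.077]);d=p-h;print(np.linalg.norm(d))
for k in range(1,15):
    a=-np.radians(8.5*k);q=h+np.array([[np.cos(a),-np.sin(a)],[np.sin(a),np.cos(a)]])@d
    print(k,np.round((q-p)[::-1]*1000),q.round(3))
```

```text
(np.float64(236.30663916437766), np.float64(143.18765885492772)) (np.float64(236.56903924112382), np.float64(147.52056496633344)) seen 236.4 144.0
0.20132560691576223
1 [ -5. -29.] [0.599 0.072]
2 [ -5. -59.] [0.569 0.072]
3 [ -1. -89.] [0.539 0.076]
4 [   8. -117.] [0.511 0.085]
5 [  20. -145.] [0.483 0.097]
6 [  37. -169.] [0.459 0.114]
7 [  57. -192.] [0.436 0.134]
8 [  80. -210.] [0.418 0.157]
9 [ 106. -226.] [0.402 0.183]
10 [ 133. -237.] [0.391 0.21 ]
11 [ 162. -244.] [0.384 0.239]
12 [ 192. -247.] [0.381 0.269]
13 [ 222. -246.] [0.382 0.299]
14 [ 251. -240.] [0.388 0.328]
```

The knob is gripped at 21.7 mm opening, so I swing it along the arc.

{"op": "jog_arm", "data": {
  "series": [
    [[-5,-29,0,0,0],[-5,-59,0,0,0],[-1,-89,0,0,0],[8,-117,0,0,0],[20,-145,0,0,0],[37,-169,0,0,0],[57,-192,0,0,0],[57,-192,0,0,0]]
  ]
}}

```text
t: 5.58
eef_pos: [0.4354, 0.1359, 0.3394]
eef_rot: [0.0, 0.706, 0.708, 0.001]
ft_force: [-0.8, -0.3, 1.7]
opening: 0.0216
```

{"op": "jog_arm", "data": {
  "series": [
    [[23,-18,0,0,0],[49,-34,0,0,0],[76,-45,0,0,0],[105,-52,0,0,0],[135,-55,0,0,0],[165,-54,0,0,0],[194,-48,0,0,0],[194,-48,0,0,0],[194,-48,0,0,0]]
  ]
}}

```text
t: 6.7
eef_pos: [0.3927, 0.3278, 0.3395]
eef_rot: [0.004, 0.708, 0.706, 0.002]
ft_force: [23.0, -5.6, -3.7]
opening: 0.0214
```

{"op": "jog_arm", "data": {
  "series": [
    [[0,0,0,0,50],[0,0,0,0,100],[0,0,0,0,100],[0,0,0,0,100],[0,0,-50,0,100],[0,0,-90,0,100],[0,0,-90,0,100]]
  ]
}}

```text
t: 7.58
eef_pos: [0.3887, 0.3291, 0.4321]
eef_rot: [0.001, 0.707, 0.707, 0.002]
ft_force: [0.0, -0.0, -0.6]
opening: 0.0851
```

Run:
```python
from h import *
a=shot('top','t2')['img'];b=shot('side','s2')['img']
i=np.vstack([cv2.resize(a[115:280,150:390],None,fx=2.5,fy=2.5,interpolation=cv2.INTER_CUBIC)[:,:,::-1]])
j=cv2.resize(b[150:300,200:340],None,fx=2.75,fy=2.75,interpolation=cv2.INTER_CUBIC)[:,:,::-1]
i=cv2.resize(a[130:275,195:355],None,fx=4.9,fy=4,interpolation=cv2.INTER_CUBIC)[:,:,::-1]
cv2.imwrite('pics/c2.png',i)
cv2.imwrite('pics/c2s.png',cv2.resize(b[130:300,180:350],None,fx=3.5,fy=3.5,interpolation=cv2.INTER_CUBIC)[:,:,::-1])
```

```text
(no output)
```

View pics/c2.png

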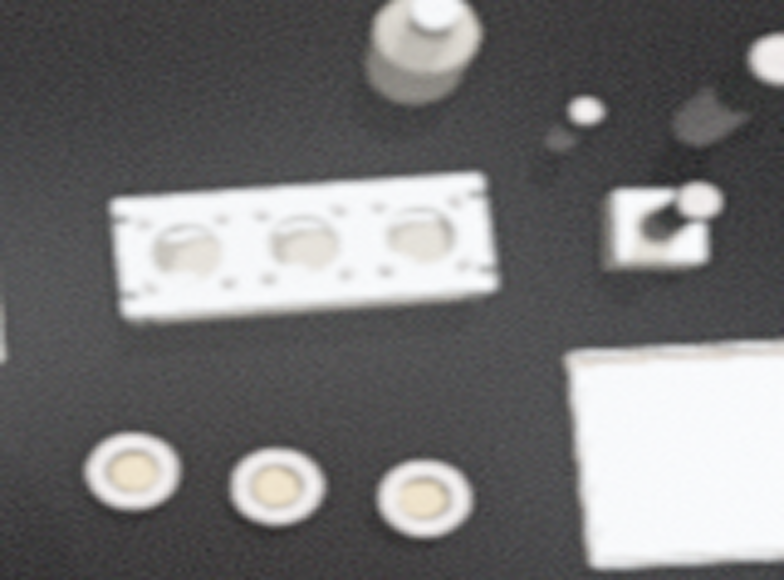

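View pics/c2s.png

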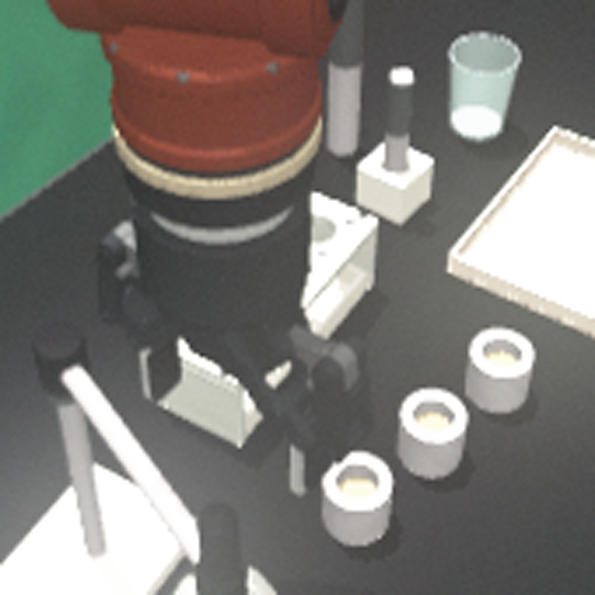

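The lamp now stands swung toward the robot's left. In c2 the bridge and its studs are clear, with stud-quad centres near (186,253), (304,245) and (420,237). The dies are at (133,471), (278,487) and (425,499). In the side view the die tops are at (358,485), (432,420) and (500,357).

```bash
cat > m1.py <<'E'
from h import *
c=load('top0');s=load('side0')
T=lambda U,V,z:pt(c,195+(U+.5)/4.9-.5,130+(V+.5)/4-.5,z)
S=lambda U,V,z:pt(s,180+(U+.5)/3.5-.5,130+(V+.5)/3.5-.5,z)
S0=lambda U,V,z:pt(s,160+(U+.5)/3-.5,115+(V+.5)/3-.5,z)
def show(n,a,b): print(n,a.round(4)[:2],b.round(4)[:2],'avg',((a+b)/2).round(4)[:2])
for n,a,b in(('s3',(186,253),(252,329)),('s2',(304,245),(292,282)),('s1',(420.5,237),(329,241))): show(n,T(*a,.093),S0(*b,.085))
for n,a,b in(('dL',(133,471),(358,485)),('dM',(278,487),(432,420)),('dR',(425,499),(500,357))): show(n,T(*a,.05),S(*b,.05))
show('rod',T(700,201,.16),S(401,76,.16))
E
python3 m1.py
```

```text
s3 [0.6124 0.0783] [0.6118 0.0837] avg [0.6121 0.081 ]
s2 [0.6187 0.0038] [0.6209 0.0076] avg [0.6198 0.0057]
s1 [ 0.625 -0.07 ] [ 0.6278 -0.0659] avg [ 0.6264 -0.068 ]
dL [0.446  0.1128] [0.4449 0.1216] avg [0.4454 0.1172]
dM [0.4333 0.02  ] [0.4337 0.0313] avg [0.4335 0.0256]
dR [ 0.4238 -0.0741] [ 0.4245 -0.0629] avg [ 0.4242 -0.0685]
rod [ 0.6412 -0.2322] [ 0.6426 -0.2249] avg [ 0.6419 -0.2285]
```

{"op": "jog_arm", "data": {
  "series": [
    [[-40,10,0,-10,100],[-90,20,0,-20,100],[-140,35,0,-30,100],[-190,50,30,-40,100],[-212,56,70,-50,100],[-212,56,110,-60,100],[-212,56,150,-70,100],[-212,56,190,-80,100],[-212,56,220,-90,100],[-212,56,220,-90,100]]
  ]
}}

```text
t: 8.93
eef_pos: [0.4422, 0.1168, 0.2055]
eef_rot: [-0.003, 0.0, 1.0, 0.0]
ft_force: [-0.2, 0.4, 0.3]
opening: 0.0852
```

Run:
```python
from h import *
b=shot('side','s3')['img'];a=shot('top','t3')['img']
cv2.imwrite('pics/c3.png',np.hstack([cv2.resize(x,None,fx=2.5,fy=2.5,interpolation=cv2.INTER_CUBIC)[:,:,::-1] for x in (b[150:310,200:360],a[170:330,190:350])]))
```

```text
(no output)
```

View pics/c3.png

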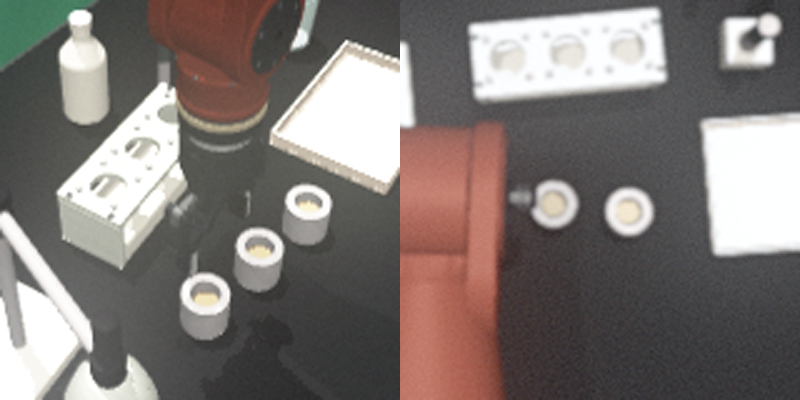

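The fingers are over the left sleeve, with tips around (192,262) and (247,205) in the side half. The other two sleeves have not moved. I go down, pinch along y, and release.

{"op": "jog_arm", "data": {
  "series": [
    [[0,0,50,0,100],[0,0,95,0,100],[0,0,113,0,100],[0,0,113,0,30],[0,0,113,0,30],[0,0,113,0,30],[0,0,113,0,30],[0,0,113,0,30],[0,0,113,0,30]]
  ],
  "squeeze": 25
}}

```text
t: 10.15
eef_pos: [0.4457, 0.1166, 0.0982]
eef_rot: [0.002, 0.0, 1.0, -0.0]
ft_force: [-1.6, -1.3, 7.7]
opening: 0.0544
```

{"op": "jog_arm", "data": {
  "series": [
    [[0,0,0,0,100],[0,0,0,0,100],[0,0,0,0,100],[0,0,0,0,100],[0,0,-40,0,100],[0,0,-60,10,100],[0,0,-60,20,100],[0,0,-60,30,100],[0,0,-60,40,100],[0,0,-60,50,100]]
  ]
}}

```text
t: 11.4
eef_pos: [0.4443, 0.1167, 0.1558]
eef_rot: [-0.0, 0.425, 0.905, -0.0]
ft_force: [-0.9, 0.8, -1.4]
opening: 0.0854
```

{"op": "jog_arm", "data": {
  "series": [
    [[0,0,0,10,100],[0,0,0,20,100],[0,0,0,30,100],[0,0,0,40,100],[0,0,0,40,100]]
  ]
}}

```text
t: 12.02
eef_pos: [0.4443, 0.1168, 0.1558]
eef_rot: [-0.0, 0.707, 0.708, -0.0]
ft_force: [-0.5, -1.1, 0.3]
opening: 0.0854
```

Run:
```python
from h import *
b=shot('side','s4')['img']
im=cv2.resize(b[190:310,240:360],None,fx=5,fy=5,interpolation=cv2.INTER_CUBIC)[:,:,::-1].copy()
p=sense()['eef_pos'];print(p)
for q,col in(((.4447,.1167,.05),(0,0,255)),((p[0],p[1],p[2]-.06),(255,0,0))):
    u,v=px(load('side0'),q);cv2.circle(im,(int((u-240+.5)*5),int((v-190+.5)*5)),3,col,-1)
th=np.linspace(0,6.28,60)
for t in th:
    u,v=px(load('side0'),(.4447+.028*np.cos(t),.1167+.028*np.sin(t),.05));cv2.circle(im,(int((u-240+.5)*5),int((v-190+.5)*5)),1,(0,0,255),-1)
cv2.imwrite('pics/c4.png',im)
```

```text
[0.44430053 0.11673756 0.15581971]
```

View pics/c4.png

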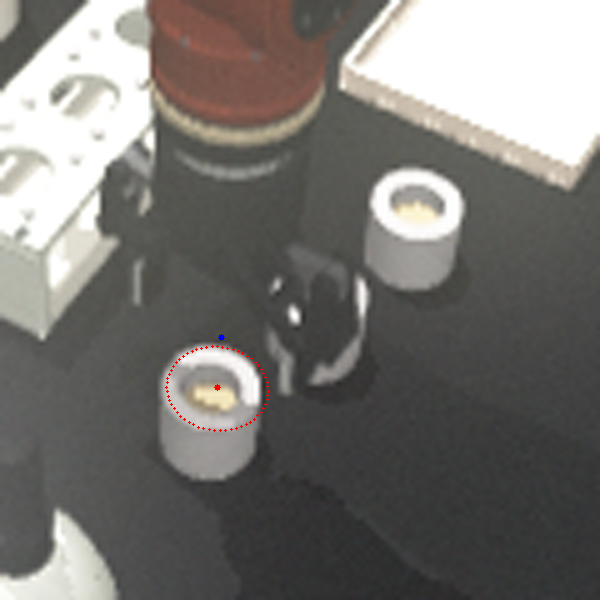

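The sleeve ring is centred at (211,387) and the finger midpoint at (212,330). Both sit about 7 px left of my projected marks, which is camera bias, so the sleeve is centred under the gripper. I'll grip it along x.

{"op": "jog_arm", "data": {
  "series": [
    [[0,0,40,0,100],[0,0,68,0,100],[0,0,68,0,100],[0,0,68,0,30],[0,0,68,0,30],[0,0,68,0,30],[0,0,68,0,30],[0,0,68,0,30],[0,0,68,0,30]]
  ],
  "squeeze": 60
}}

```text
t: 13.2
eef_pos: [0.4459, 0.1167, 0.0903]
eef_rot: [0.001, 0.707, 0.707, 0.001]
ft_force: [-1.3, -0.0, 8.2]
opening: 0.0555
```

{"op": "jog_arm", "data": {
  "series": [
    [[0,0,-30,0,30],[0,0,-80,0,30],[0,0,-130,0,30],[0,0,-130,0,30]]
  ]
}}

```text
t: 13.7
eef_pos: [0.4462, 0.1167, 0.2223]
eef_rot: [0.003, 0.707, 0.707, 0.002]
ft_force: [0.3, 0.2, -6.5]
opening: 0.0552
```

{"op": "jog_arm", "data": {
  "series": [
    [[-12,55,0,0,30],[-24,110,0,0,30],[-36,166,0,0,30],[-36,166,0,0,30],[-36,166,15,0,30],[-36,166,30,0,30],[-36,166,30,0,30]]
  ]
}}

```text
t: 14.58
eef_pos: [0.6085, 0.0812, 0.186]
eef_rot: [-0.001, 0.707, 0.707, -0.001]
ft_force: [-0.8, -0.2, -7.0]
opening: 0.0549
```

Run:
```python
from h import *
b=shot('side','s5')['img']
im=cv2.resize(b[150:270,200:320],None,fx=5,fy=5,interpolation=cv2.INTER_CUBIC)[:,:,::-1].copy()
p=sense()['eef_pos'];print(p)
cv2.imwrite('pics/c5.png',im)
```

```text
[0.60922553 0.08111126 0.18733114]
```

View pics/c5.png

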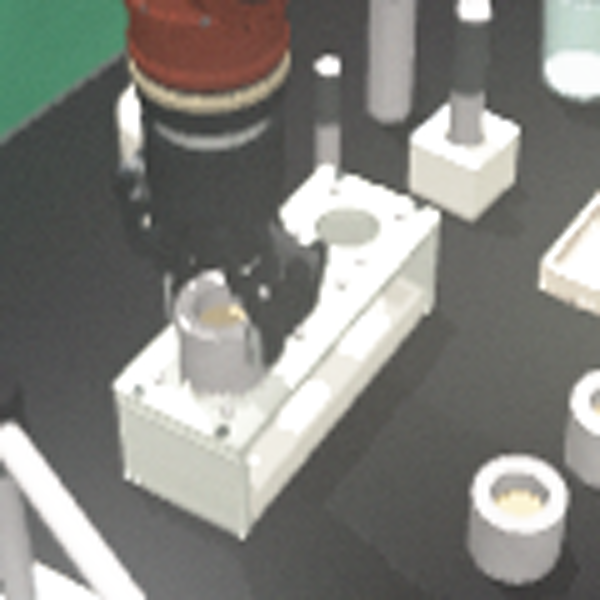

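The held sleeve hovers over seat3: its base centre is near (220,380), and the seat centre projects to (221,374). I'll lower it gently.

{"op": "jog_arm", "data": {
  "series": [
    [[0,2,0,0,30],[0,2,3,0,30],[0,2,6,0,30],[0,2,9,0,30],[0,2,11,0,30],[0,2,11,0,30]]
  ]
}}

```text
t: 15.38
eef_pos: [0.6122, 0.0808, 0.1766]
eef_rot: [-0.0, 0.707, 0.707, -0.0]
ft_force: [0.2, -0.1, -6.9]
opening: 0.055
```

{"op": "jog_arm", "data": {
  "series": [
    [[0,0,2,0,30],[0,0,4,0,30],[0,0,4,0,30],[0,0,4,0,30]]
  ]
}}

```text
t: 15.88
eef_pos: [0.6125, 0.0808, 0.1753]
eef_rot: [0.001, 0.707, 0.707, 0.0]
ft_force: [-8.5, -0.3, 9.9]
opening: 0.0552
```

Seated (contact at die bottom z = 0.085). I release it and go to the middle sleeve.

{"op": "jog_arm", "data": {
  "series": [
    [[0,0,0,0,100],[0,0,0,0,100],[0,0,0,0,100],[0,0,0,0,100],[0,0,-50,0,100],[0,0,-90,0,100],[-20,-60,-90,-10,100],[-40,-120,-90,-20,100],[-56,-179,-90,-30,100]]
  ]
}}

```text
t: 17.0
eef_pos: [0.433, 0.0246, 0.2629]
eef_rot: [0.0, 0.499, 0.867, -0.0]
ft_force: [-0.9, -0.5, 2.2]
opening: 0.0852
```

{"op": "jog_arm", "data": {
  "series": [
    [[0,0,0,-10,100],[0,0,20,-20,100],[0,0,60,-30,100],[0,0,80,-40,100],[0,0,80,-50,100],[0,0,80,-60,100],[0,0,80,-60,100]]
  ]
}}

```text
t: 17.88
eef_pos: [0.4345, 0.025, 0.183]
eef_rot: [0.0, 0.002, 1.0, -0.0]
ft_force: [0.4, -0.6, -0.1]
opening: 0.0853
```

```bash
cat > look.py <<'E'
from h import *
import sys
# overlay rings of 28 mm at given x,y on z in the side view
fn,u0,v0=sys.argv[1],int(sys.argv[2]),int(sys.argv[3])
b=shot('side',fn)['img'];s=load('side0')
im=cv2.resize(b[v0:v0+120,u0:u0+150],None,fx=5,fy=5,interpolation=cv2.INTER_CUBIC)[:,:,::-1].copy()
p=sense()['eef_pos'];print(p)
for a in sys.argv[4:]:
    x,y,z,r=map(float,a.split(','))
    for t in np.linspace(0,6.28,60):
        u,v=px(s,(x+r*np.cos(t),y+r*np.sin(t),z));cv2.circle(im,(int((u-u0+.5)*5),int((v-v0+.5)*5)),1,(0,0,255),-1)
cv2.imwrite('pics/'+fn+'.png',im)
E
python3 look.py c6 215 160 .433,.024,.05,.028 .424,-.07,.05,.028 .6125,.0808,.135,.028
```

```text
[0.43457609 0.02497162 0.1830853 ]
```

View pics/c6.png

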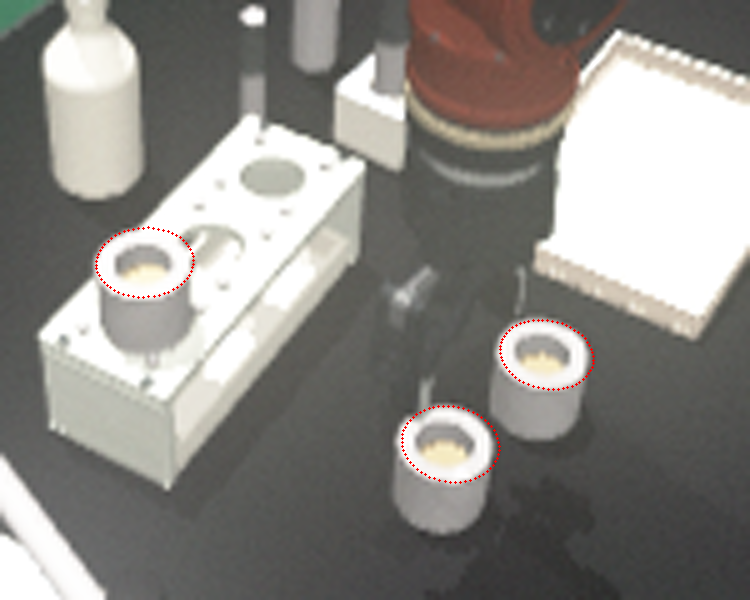

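The overlay rings match: the seated sleeve exactly at (145,262), and the bench sleeves at (446,442) and (543,353) within about 5 px (2 mm). I pinch the middle one along y, turn, then grip along x.

{"op": "jog_arm", "data": {
  "series": [
    [[0,0,50,0,100],[0,0,90,0,100],[0,0,90,0,100],[0,0,90,0,30],[0,0,90,0,30],[0,0,90,0,30],[0,0,90,0,30],[0,0,90,0,30],[0,0,90,0,30]]
  ],
  "squeeze": 25
}}

```text
t: 19.05
eef_pos: [0.4359, 0.0245, 0.0954]
eef_rot: [0.002, 0.002, 1.0, -0.001]
ft_force: [-1.4, -1.3, 4.6]
opening: 0.0548
```

{"op": "jog_arm", "data": {
  "series": [
    [[0,0,0,0,100],[0,0,0,0,100],[0,0,0,0,100],[0,0,0,0,100],[0,0,-40,0,100],[0,0,-60,10,100],[0,0,-60,20,100],[0,0,-60,30,100],[0,0,-60,40,100],[0,0,-60,50,100]]
  ]
}}

```text
t: 20.3
eef_pos: [0.4345, 0.025, 0.1529]
eef_rot: [-0.0, 0.427, 0.904, -0.0]
ft_force: [-0.4, 0.2, 0.3]
opening: 0.0853
```

{"op": "jog_arm", "data": {
  "series": [
    [[0,0,0,10,100],[0,0,0,20,100],[0,0,0,30,100],[0,0,0,40,100],[0,0,0,40,100]]
  ]
}}

```text
t: 20.92
eef_pos: [0.4345, 0.025, 0.1529]
eef_rot: [-0.0, 0.708, 0.706, -0.0]
ft_force: [-0.1, 0.1, -0.1]
opening: 0.0853
```

Now I grip along x and carry it to seat2 at (0.620, 0.006).

{"op": "jog_arm", "data": {
  "series": [
    [[0,0,40,0,100],[0,0,65,0,100],[0,0,65,0,100],[0,0,65,0,30],[0,0,65,0,30],[0,0,65,0,30],[0,0,65,0,30],[0,0,65,0,30],[0,0,65,0,30]]
  ],
  "squeeze": 60
}}

```text
t: 22.05
eef_pos: [0.4356, 0.0248, 0.0899]
eef_rot: [0.001, 0.708, 0.706, 0.001]
ft_force: [-1.5, 0.5, 6.1]
opening: 0.0551
```

{"op": "jog_arm", "data": {
  "series": [
    [[0,0,-30,0,30],[0,0,-80,0,30],[0,0,-130,0,30],[0,0,-130,0,30],[-6,50,-130,0,30],[-12,100,-130,0,30],[-18,150,-130,0,30],[-19,185,-130,0,30],[-19,185,-130,0,30],[-19,185,-130,0,30]]
  ]
}}

```text
t: 23.3
eef_pos: [0.6183, 0.0057, 0.2159]
eef_rot: [-0.001, 0.708, 0.706, -0.001]
ft_force: [0.1, 0.3, -8.6]
opening: 0.0551
```

{"op": "jog_arm", "data": {
  "series": [
    [[0,1,20,0,30],[0,1,28,0,30],[0,1,32,0,30],[0,1,36,0,30],[0,1,39,0,30],[0,1,39,0,30]]
  ]
}}

```text
t: 24.05
eef_pos: [0.6204, 0.0055, 0.1789]
eef_rot: [0.0, 0.708, 0.706, -0.0]
ft_force: [-0.3, 0.0, -7.9]
opening: 0.0549
```

{"op": "jog_arm", "data": {
  "series": [
    [[0,0,2,0,30],[0,0,3,0,30],[0,0,3,0,30]]
  ]
}}

```text
t: 24.42
eef_pos: [0.6204, 0.0055, 0.1759]
eef_rot: [-0.0, 0.708, 0.706, -0.0]
ft_force: [-0.4, -0.3, -7.9]
opening: 0.0552
```

{"op": "jog_arm", "data": {
  "series": [
    [[0,0,2,0,30],[0,0,2,0,30],[0,0,2,0,30]]
  ]
}}

```text
t: 24.8
eef_pos: [0.6206, 0.0054, 0.1751]
eef_rot: [0.0, 0.708, 0.706, 0.0]
ft_force: [-5.4, 2.0, 4.0]
opening: 0.0549
```

{"op": "jog_arm", "data": {
  "series": [
    [[0,0,0,0,100],[0,0,0,0,100],[0,0,0,0,100],[0,0,0,0,100],[0,0,-50,0,100],[0,0,-90,0,100],[-20,-60,-90,-10,100],[-45,-120,-90,-20,100],[-74,-196,-90,-30,100]]
  ]
}}

```text
t: 25.92
eef_pos: [0.4434, -0.0605, 0.2639]
eef_rot: [0.0, 0.499, 0.867, -0.0]
ft_force: [-0.1, -0.3, 1.9]
opening: 0.0854
```

{"op": "jog_arm", "data": {
  "series": [
    [[0,0,0,-10,100],[0,0,20,-20,100],[0,0,60,-30,100],[0,0,80,-40,100],[0,0,80,-50,100],[0,0,80,-60,100],[0,0,80,-60,100]]
  ]
}}

```text
t: 26.8
eef_pos: [0.4449, -0.0602, 0.1841]
eef_rot: [0.0, 0.002, 1.0, -0.0]
ft_force: [-0.7, -0.6, -0.4]
opening: 0.0856
```

```bash
python3 look.py c7 215 160 .6204,.0055,.135,.028 .424,-.07,.05,.028 .6125,.0808,.135,.028
```

```text
[ 0.44495208 -0.06016513  0.18411155]
```

View pics/c7.png

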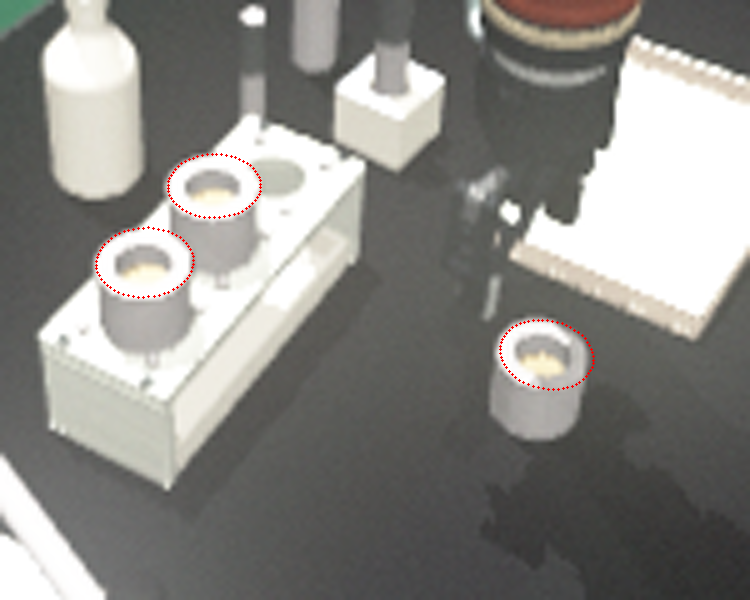

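Both seated sleeves match their rings, and the third sleeve has not moved. The last travel row fell short by about 20 mm in x and 8 mm in y, so I correct that and then pinch.

{"op": "jog_arm", "data": {
  "series": [
    [[20,-8,0,0,100],[20,-8,20,0,100],[20,-8,60,0,100],[20,-8,90,0,100],[20,-8,90,0,30],[20,-8,90,0,30],[20,-8,90,0,30],[20,-8,90,0,30],[20,-8,90,0,30],[20,-8,90,0,30]]
  ],
  "squeeze": 25
}}

```text
t: 28.1
eef_pos: [0.4256, -0.0686, 0.0954]
eef_rot: [0.001, 0.002, 1.0, -0.001]
ft_force: [-3.6, -1.7, 6.8]
opening: 0.0546
```

{"op": "jog_arm", "data": {
  "series": [
    [[0,0,0,0,100],[0,0,0,0,100],[0,0,0,0,100],[0,0,0,0,100],[0,0,-40,0,100],[0,0,-60,10,100],[0,0,-60,20,100],[0,0,-60,30,100],[0,0,-60,40,100],[0,0,-60,50,100]]
  ]
}}

```text
t: 29.35
eef_pos: [0.4248, -0.0681, 0.1539]
eef_rot: [-0.0, 0.427, 0.904, -0.0]
ft_force: [0.5, -0.3, 0.1]
opening: 0.0853
```

{"op": "jog_arm", "data": {
  "series": [
    [[0,0,0,10,100],[0,0,0,20,100],[0,0,0,30,100],[0,0,0,40,100],[0,0,0,40,100]]
  ]
}}

```text
t: 29.98
eef_pos: [0.4249, -0.068, 0.154]
eef_rot: [-0.0, 0.708, 0.706, -0.0]
ft_force: [0.5, -0.3, 0.9]
opening: 0.0854
```

{"op": "jog_arm", "data": {
  "series": [
    [[0,0,40,0,100],[0,0,66,0,100],[0,0,66,0,100],[0,0,66,0,30],[0,0,66,0,30],[0,0,66,0,30],[0,0,66,0,30],[0,0,66,0,30],[0,0,66,0,30]]
  ],
  "squeeze": 60
}}

```text
t: 31.1
eef_pos: [0.4261, -0.0686, 0.0902]
eef_rot: [0.002, 0.708, 0.706, 0.001]
ft_force: [-1.3, 1.0, 8.3]
opening: 0.0551
```

{"op": "jog_arm", "data": {
  "series": [
    [[0,0,-30,0,30],[0,0,-80,0,30],[0,0,-130,0,30],[0,0,-130,0,30],[-1,50,-130,0,30],[-1,100,-130,0,30],[-1,150,-130,0,30],[-1,202,-130,0,30],[-1,202,-130,0,30],[-1,202,-130,0,30]]
  ]
}}

```text
t: 32.35
eef_pos: [0.6258, -0.0693, 0.2156]
eef_rot: [-0.002, 0.708, 0.706, -0.001]
ft_force: [0.2, 0.7, -7.7]
opening: 0.0551
```

{"op": "jog_arm", "data": {
  "series": [
    [[0,0,20,0,30],[0,0,28,0,30],[0,0,32,0,30],[0,0,36,0,30],[0,0,39,0,30],[0,0,39,0,30]]
  ]
}}

```text
t: 33.1
eef_pos: [0.6269, -0.0697, 0.179]
eef_rot: [0.0, 0.708, 0.706, -0.0]
ft_force: [0.2, 0.2, -7.9]
opening: 0.0551
```

{"op": "jog_arm", "data": {
  "series": [
    [[0,0,2,0,30],[0,0,4,0,30],[0,0,4,0,30]]
  ]
}}

```text
t: 33.48
eef_pos: [0.627, -0.0697, 0.1754]
eef_rot: [0.0, 0.708, 0.706, 0.0]
ft_force: [-1.8, -0.6, -4.0]
opening: 0.0551
```

{"op": "jog_arm", "data": {
  "series": [
    [[0,0,1,0,100],[0,0,1,0,100],[0,0,1,0,100],[0,0,1,0,100],[0,0,-50,0,100],[0,0,-105,0,100],[-50,5,-105,-10,100],[-100,10,-105,-20,100],[-150,15,-105,-30,100],[-159,15,-105,-40,100]]
  ]
}}

```text
t: 34.72
eef_pos: [0.6411, -0.2321, 0.2794]
eef_rot: [-0.0, 0.423, 0.906, -0.0]
ft_force: [-0.3, 0.7, -0.0]
opening: 0.0853
```

{"op": "jog_arm", "data": {
  "series": [
    [[0,0,0,-10,100],[0,0,0,-20,100],[0,0,0,-30,100],[0,0,0,-40,100],[0,0,0,-50,100],[0,0,0,-50,100],[0,0,0,-50,100]]
  ]
}}

```text
t: 35.6
eef_pos: [0.6414, -0.2287, 0.28]
eef_rot: [0.0, 0.003, 1.0, -0.0]
ft_force: [0.3, -0.1, 0.2]
opening: 0.085
```

```bash
python3 look.py c8 215 130 .6204,.0055,.135,.028 .627,-.0697,.135,.028 .6415,-.2285,.16,.0125 .6415,-.2285,.05,.015
```

```text
[ 0.64140115 -0.22876297  0.28003235]
```

View pics/c8.png

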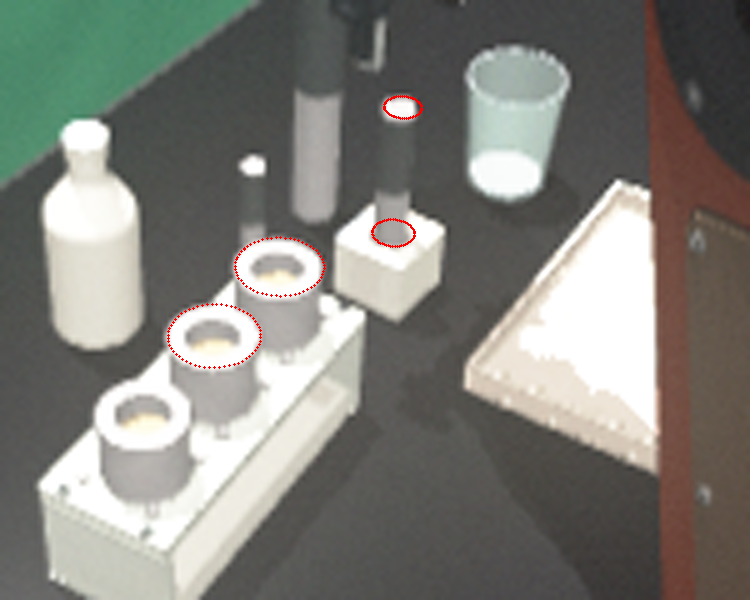

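All three sleeves are seated and match their rings. The rod top at (400,104) agrees with the overlay. I pinch the rod along y, then grip along x.

{"op": "jog_arm", "data": {
  "series": [
    [[0,0,50,0,100],[0,0,95,0,100],[0,0,95,0,100],[0,0,95,0,0],[0,0,95,0,0],[0,0,95,0,0],[0,0,95,0,0],[0,0,95,0,0],[0,0,95,0,0],[0,0,95,0,0]]
  ],
  "squeeze": 20
}}

```text
t: 36.9
eef_pos: [0.642, -0.2289, 0.1865]
eef_rot: [0.001, 0.001, 1.0, -0.001]
ft_force: [-0.6, 0.1, 5.7]
opening: 0.0246
```

{"op": "jog_arm", "data": {
  "series": [
    [[0,0,0,0,100],[0,0,0,0,100],[0,0,0,0,100],[0,0,0,0,100],[0,0,0,0,100],[0,0,0,0,100],[0,0,0,10,100],[0,0,0,20,100],[0,0,0,30,100],[0,0,0,40,100]]
  ]
}}

```text
t: 38.15
eef_pos: [0.6414, -0.2287, 0.185]
eef_rot: [0.0, 0.346, 0.938, -0.0]
ft_force: [-1.2, 0.1, -1.0]
opening: 0.0854
```

{"op": "jog_arm", "data": {
  "series": [
    [[0,0,0,10,100],[0,0,0,20,100],[0,0,0,30,100],[0,0,0,40,100],[0,0,0,50,100],[0,0,0,50,100],[0,0,0,50,100]]
  ]
}}

```text
t: 39.02
eef_pos: [0.6414, -0.2288, 0.185]
eef_rot: [0.0, 0.707, 0.707, -0.0]
ft_force: [-0.3, -0.7, 0.2]
opening: 0.085
```

{"op": "jog_arm", "data": {
  "series": [
    [[0,0,0,0,0],[0,0,0,0,0],[0,0,0,0,0],[0,0,0,0,0],[0,0,0,0,0],[0,0,0,0,0],[0,0,0,0,0],[0,0,0,0,0]]
  ],
  "squeeze": 100
}}

```text
t: 40.02
eef_pos: [0.6416, -0.2288, 0.1853]
eef_rot: [0.0, 0.708, 0.706, 0.0]
ft_force: [3.1, 0.8, 3.8]
opening: 0.0233
```

{"op": "jog_arm", "data": {
  "series": [
    [[0,0,-25,0,0],[0,0,-60,0,0],[0,0,-110,0,0],[0,0,-155,0,0],[0,0,-155,0,0],[0,0,-155,0,0]]
  ]
}}

```text
t: 40.78
eef_pos: [0.641, -0.2286, 0.3379]
eef_rot: [-0.001, 0.708, 0.706, -0.001]
ft_force: [-1.1, 0.6, -4.7]
opening: 0.0227
```

{"op": "jog_arm", "data": {
  "series": [
    [[50,-5,0,0,0],[100,-10,0,0,0],[150,-14,0,0,0],[159,-14,0,0,0],[159,-14,0,0,0],[159,-14,15,0,0],[159,-14,15,0,0]]
  ]
}}

```text
t: 41.65
eef_pos: [0.6273, -0.0707, 0.3222]
eef_rot: [-0.002, 0.709, 0.706, -0.001]
ft_force: [0.3, 0.7, -4.1]
opening: 0.023
```

```bash
python3 look.py c9 205 120 .6204,.0055,.135,.028 .627,-.0697,.135,.028 .627,-.0697,.15,.0125
```

```text
[ 0.62740636 -0.0706063   0.32327026]
```

View pics/c9.png

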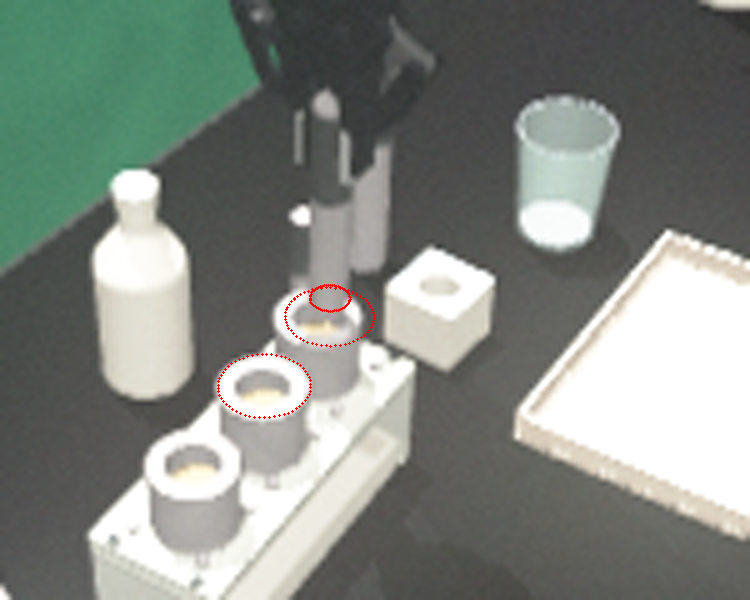

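The ring at seat1 is now centred at (318,317), about 12 px left of where it stood in c8 (330,317), so that sleeve was nudged. The other two have not moved and the rod hangs straight. I'll do seat3 first and take both camera views from there.

{"op": "jog_arm", "data": {
  "series": [
    [[0,0,-15,0,0],[50,-5,-15,0,0],[100,-10,-15,0,0],[151,-15,-15,0,0],[151,-15,-15,0,0],[151,-15,-15,0,0],[151,-15,0,0,0],[151,-15,0,0,0]]
  ]
}}

```text
t: 42.7
eef_pos: [0.6129, 0.0804, 0.3229]
eef_rot: [-0.001, 0.709, 0.706, -0.001]
ft_force: [0.0, 0.1, -3.5]
opening: 0.023
```

Run:
```python
from h import *
b=shot('side','s10')['img'];a=shot('top','t10')['img'];print(sense()['eef_pos'])
g=lambda x:cv2.cvtColor(x,cv2.COLOR_RGB2GRAY).astype(np.float32)
def tm(ref,cur,c,h=14,r=10):
    u,v=map(int,np.round(c));t=g(ref)[v-h:v+h,u-h:u+h];w=g(cur)[v-h-r:v+h+r,u-h-r:u+h+r]
    m=cv2.matchTemplate(w,t,cv2.TM_CCOEFF_NORMED);_,s,_,l=cv2.minMaxLoc(m);return l[0]-r,l[1]-r,round(s,3)
r=load('c8')['img'];s=load('side0')
for n,p in(('1',(.627,-.0697,.135)),('2',(.6204,.0055,.135))): print(n,tm(r,b,px(s,p)))
A=cv2.resize(a[140:215,240:315],None,fx=5,fy=5,interpolation=cv2.INTER_CUBIC)
u,v=map(int,px(s,(.627,-.0697,.11)));B=cv2.resize(b[v-37:v+38,u-37:u+38],None,fx=5,fy=5,interpolation=cv2.INTER_CUBIC)
C=cv2.resize(r[v-37:v+38,u-37:u+38],None,fx=5,fy=5,interpolation=cv2.INTER_CUBIC)
im=np.hstack([C,B])[:,:,::-1]; cv2.imwrite('pics/c10.png',im);cv2.imwrite('pics/c10t.png',A[:,:,::-1]);print(u,v)
```

```text
[0.61314796 0.08067124 0.32436087]
1 (-1, 0, 0.888)
2 (0, 0, 0.866)
270 188
```

Run:
```python
import cv2,numpy as np
i=cv2.imread('pics/c10.png');t=cv2.imread('pics/c10t.png')
im=np.hstack([i,t]);cv2.imwrite('pics/c10v.png',cv2.resize(im,(798,266)))
```

```text
(no output)
```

View pics/c10v.png

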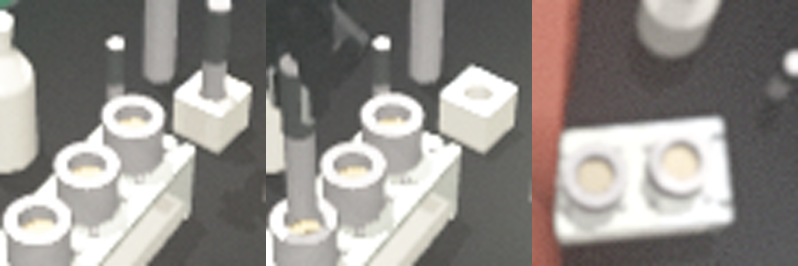

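In both views the seat1 sleeve still stands upright on its seat, about 5–6 mm toward +y within its play. I now push the pellet at seat3.

{"op": "jog_arm", "data": {
  "series": [
    [[0,0,8,0,0],[0,0,16,0,0],[0,0,26,0,0],[0,0,26,0,0]]
  ]
}}

```text
t: 43.3
eef_pos: [0.6128, 0.0814, 0.2976]
eef_rot: [-0.001, 0.708, 0.706, -0.001]
ft_force: [-0.2, -0.6, -3.0]
opening: 0.0234
```

{"op": "jog_arm", "data": {
  "series": [
    [[0,0,5,0,0],[0,0,10,0,0],[0,0,15,0,0],[0,0,20,0,0],[0,0,25,0,0],[0,0,30,0,0],[0,0,35,0,0],[0,0,40,0,0],[0,0,44,0,0],[0,0,44,0,0]]
  ]
}}

```text
t: 44.55
eef_pos: [0.6131, 0.0814, 0.2544]
eef_rot: [-0.0, 0.708, 0.706, -0.0]
ft_force: [-0.4, 0.6, -3.0]
opening: 0.0231
```

{"op": "jog_arm", "data": {
  "series": [
    [[0,0,-30,0,0],[0,0,-78,0,0],[0,0,-78,0,0],[-40,4,-78,0,0],[-76,7,-78,0,0],[-76,7,-78,0,0],[-76,7,-78,0,0]]
  ]
}}

```text
t: 45.42
eef_pos: [0.6199, 0.0056, 0.3321]
eef_rot: [-0.001, 0.708, 0.706, -0.0]
ft_force: [-0.2, 0.6, -4.3]
opening: 0.023
```

Run:
```python
from h import *
b=shot('side','s11')['img'];print(sense()['eef_pos'])
s=load('side0')
for n,fn in(('after','s11'),('before','c8')):
    im=load(fn)['img'].astype(int)
    u,v=px(s,(.6125,.0808,.118)); w=im[int(v)-1:int(v)+5,int(u)-3:int(u)+4].reshape(-1,3).mean(0); print(n,w.round())
```

```text
[0.6199052  0.00602037 0.33235692]
after [222. 220. 218.]
before [252. 250. 240.]
```

{"op": "jog_arm", "data": {
  "series": [
    [[0,0,10,0,0],[0,0,20,0,0],[0,0,30,0,0],[0,0,35,0,0],[0,0,40,0,0],[0,0,45,0,0],[0,0,50,0,0]]
  ]
}}

```text
t: 46.35
eef_pos: [0.6204, 0.0053, 0.2839]
eef_rot: [0.001, 0.708, 0.706, 0.0]
ft_force: [-1.4, 1.1, 0.4]
opening: 0.0227
```

{"op": "jog_arm", "data": {
  "series": [
    [[0,0,5,0,0],[0,0,10,0,0],[0,0,15,0,0],[0,0,20,0,0],[0,0,25,0,0],[0,0,28,0,0],[0,0,28,0,0]]
  ]
}}

```text
t: 47.22
eef_pos: [0.6199, 0.0054, 0.2545]
eef_rot: [-0.0, 0.708, 0.706, -0.0]
ft_force: [-0.7, -0.0, -3.5]
opening: 0.023
```

{"op": "jog_arm", "data": {
  "series": [
    [[0,0,-30,0,0],[0,0,-78,0,0],[0,0,-78,0,0],[-40,4,-98,0,0],[-90,7,-98,0,0],[-140,7,-98,0,0],[-190,7,-98,0,0],[-190,7,-98,0,0]]
  ]
}}

```text
t: 48.22
eef_pos: [0.6259, -0.1882, 0.3509]
eef_rot: [-0.001, 0.71, 0.705, -0.001]
ft_force: [-0.2, 0.6, -4.3]
opening: 0.0231
```

```bash
cat > ring.py <<'E'
from h import *
# look at seat dies with arm out of the way: fit top rims by matching a drawn 28/17 mm ring in each view
import itertools
def fit(c,x0,y0,z,R=10):
    g=cv2.GaussianBlur(cv2.cvtColor(c['img'],cv2.COLOR_RGB2GRAY).astype(np.float32),(3,3),0)
    th=np.linspace(0,6.28,48);best=[]
    def val(x,y,r):
        q=[px(c,(x+r*np.cos(t),y+r*np.sin(t),z)) for t in th];m=np.float32(q)
        return cv2.remap(g,m[None,:,0],m[None,:,1],cv2.INTER_LINEAR).mean()
    for dx,dy in itertools.product(range(-R,R+1,1),repeat=2):
        x,y=x0+dx/1e3,y0+dy/1e3
        best.append((val(x,y,.0235)+val(x,y,.022)-val(x,y,.031)-.5*val(x,y,.014),round(x,4),round(y,4)))
    return max(best)
if __name__=='__main__':
    ct,cs=shot('top','t12'),shot('side','s12')
    for n,p in(('1',(.627,-.066)),('2',(.6204,.0055)),('3',(.6125,.0808))): print(n,'top',fit(ct,*p,.135),'side',fit(cs,*p,.135))
    c8=load('c8');print('before 1',fit(c8,.627,-.066,.135),'2',fit(c8,.6204,.0055,.135))
E
python3 ring.py
```

```text
1 top (np.float32(163.32065), 0.634, -0.071) side (np.float32(234.1648), 0.633, -0.065)
2 top (np.float32(163.06454), 0.6194, 0.0025) side (np.float32(222.9458), 0.6204, 0.0075)
3 top (np.float32(162.62369), 0.6115, 0.0778) side (np.float32(224.31277), 0.6125, 0.0828)
before 1 (np.float32(229.29822), 0.627, -0.067) 2 (np.float32(215.64676), 0.6204, 0.0075)
```

The sleeve at seat1 was knocked about 7 mm toward +x. It is still level and seated, at about (0.634, −0.0675). I aim the rod there and probe gently.

{"op": "jog_arm", "data": {
  "series": [
    [[50,4,0,0,0],[100,7,0,0,0],[120,8,0,0,0],[120,8,0,0,0],[120,8,20,0,0],[120,8,30,0,0],[120,8,37,0,0],[120,8,42,0,0],[120,8,46,0,0]]
  ]
}}

```text
t: 49.45
eef_pos: [0.635, -0.0649, 0.3071]
eef_rot: [0.0, 0.708, 0.706, 0.0]
ft_force: [0.0, 0.7, -3.7]
opening: 0.0226
```

{"op": "jog_arm", "data": {
  "series": [
    [[-2,-1,2,0,0],[-2,-1,6,0,0],[-2,-1,10,0,0],[-2,-1,14,0,0],[-2,-1,18,0,0],[-2,-1,23,0,0]]
  ]
}}

```text
t: 50.2
eef_pos: [0.6342, -0.0666, 0.2848]
eef_rot: [0.001, 0.708, 0.706, 0.0]
ft_force: [-1.1, -0.0, 1.6]
opening: 0.0227
```

{"op": "jog_arm", "data": {
  "series": [
    [[0,0,5,0,0],[0,0,10,0,0],[0,0,15,0,0],[0,0,20,0,0],[0,0,25,0,0],[0,0,30,0,0],[0,0,30,0,0]]
  ]
}}

```text
t: 51.08
eef_pos: [0.6336, -0.0666, 0.2532]
eef_rot: [-0.0, 0.708, 0.706, -0.0]
ft_force: [-0.1, -1.0, -4.3]
opening: 0.023
```

{"op": "jog_arm", "data": {
  "series": [
    [[0,0,-30,0,0],[0,0,-78,0,0],[0,0,-98,0,0],[0,0,-98,0,0]]
  ]
}}

```text
t: 51.58
eef_pos: [0.6345, -0.0669, 0.3541]
eef_rot: [0.002, 0.708, 0.706, 0.001]
ft_force: [0.7, -0.4, -4.2]
opening: 0.0232
```

{"op": "jog_arm", "data": {
  "series": [
    [[-50,3,0,0,0],[-110,5,0,0,0],[-162,7,0,0,0],[-162,7,0,0,0],[-162,7,0,0,0],[-162,7,0,0,0]]
  ]
}}

```text
t: 52.32
eef_pos: [0.6405, -0.2275, 0.3516]
eef_rot: [-0.0, 0.708, 0.707, -0.0]
ft_force: [-0.4, 0.7, -4.9]
opening: 0.0228
```

```bash
cat > buff.py <<'E'
from h import *
def buff(c,x,y,z):
    u,v=px(c,(x,y,z));w=c['img'][int(round(v))-2:int(round(v))+3,int(round(u))-2:int(round(u))+3].reshape(-1,3).mean(0);return (w.round(),round(w[0]-w[2],1))
if __name__=='__main__':
    ct,cs=shot('top','t13'),shot('side','s13');print(sense()['eef_pos'])
    S=[('1',.634,-.0675),('2',.6204,.0055),('3',.6125,.0808)]
    for n,x,y in S:
        print(n,'now top',buff(ct,x-.001,y-.003,.118),'side',buff(cs,x,y+.002,.118),'loaded(c8) side',buff(load('c8'),.627 if n=='1' else x,(-.0697 if n=='1' else y)+.002,.118))
    t3=load('t3');print('loaded bench top',buff(t3,.4335,.0215,.033),buff(t3,.424,-.0735,.033))
    # buff blobs on catch tray: list pixels with R-B>25 in side view near bridge
    im=cs['img'].astype(int);m=((im[...,0]-im[...,2]>18)&(im[...,1]>110)&(im[...,0]-im[...,1]<45)).astype(np.uint8);m[:, :200]=0
    n,l,st,ce=cv2.connectedComponentsWithStats(m)
    for i in range(1,n):
        if st[i,4]>=4 and 210<ce[i][0]<330 and 150<ce[i][1]<260: print('blob side',st[i,4],ce[i].round(),pt(cs,*ce[i],.02).round(3)[:2])
E
python3 buff.py
```

```text
[ 0.64055838 -0.22752575  0.35205909]
1 now top (array([243., 241., 238.]), np.float64(4.7)) side (array([227., 225., 223.]), np.float64(4.3)) loaded(c8) side (array([252., 249., 239.]), np.float64(12.8))
2 now top (array([214., 209., 197.]), np.float64(16.4)) side (array([226., 224., 222.]), np.float64(3.9)) loaded(c8) side (array([253., 251., 242.]), np.float64(10.9))
3 now top (array([207., 201., 190.]), np.float64(17.6)) side (array([216., 214., 212.]), np.float64(4.5)) loaded(c8) side (array([254., 252., 241.]), np.float64(13.2))
loaded bench top (array([224., 211., 188.]), np.float64(35.6)) (array([243., 232., 209.]), np.float64(34.5))
blob side 515 [327. 204.] [ 0.488 -0.205]
blob side 6 [294. 177.] [ 0.655 -0.257]
blob side 4 [240. 182.] [ 0.796 -0.111]
blob side 7 [295. 188.] [ 0.618 -0.21 ]
blob side 6 [240. 190.] [ 0.767 -0.077]
blob side 4 [228. 194.] [ 0.788 -0.037]
blob side 9 [279. 208.] [ 0.604 -0.09 ]
blob side 10 [261. 228.] [0.599 0.018]
```

{"op": "jog_arm", "data": {
  "series": [
    [[-1,1,40,0,0],[-1,1,80,0,0],[-1,1,110,0,0],[-1,1,118,0,0],[-1,1,118,0,0],[-1,1,118,0,0]]
  ]
}}

```text
t: 53.18
eef_pos: [0.6421, -0.2299, 0.2361]
eef_rot: [0.001, 0.708, 0.706, 0.0]
ft_force: [-0.8, -0.1, -3.8]
opening: 0.0233
```

{"op": "jog_arm", "data": {
  "series": [
    [[1,-1,5,0,0],[1,-1,10,0,0],[1,-1,15,0,0],[1,-1,20,0,0],[1,-1,20,0,0]]
  ]
}}

```text
t: 53.8
eef_pos: [0.6401, -0.2286, 0.2133]
eef_rot: [-0.0, 0.708, 0.706, -0.0]
ft_force: [-0.6, -0.2, -3.8]
opening: 0.0228
```

{"op": "jog_arm", "data": {
  "series": [
    [[0,1,10,0,0],[0,1,20,0,0],[0,1,25,0,0],[0,1,28,0,0],[0,1,28,0,0]]
  ]
}}

```text
t: 54.42
eef_pos: [0.6414, -0.2287, 0.186]
eef_rot: [0.0, 0.708, 0.706, -0.0]
ft_force: [0.0, -0.9, -3.0]
opening: 0.0227
```

{"op": "jog_arm", "data": {
  "series": [
    [[0,0,2,0,0],[0,0,2,0,0],[0,0,2,0,100],[0,0,2,0,100],[0,0,2,0,100],[0,0,2,0,100],[0,0,2,0,100],[0,0,2,0,100],[0,0,-50,0,100],[0,0,-104,0,100]]
  ]
}}

```text
t: 55.68
eef_pos: [0.6409, -0.2285, 0.2906]
eef_rot: [-0.001, 0.708, 0.706, -0.0]
ft_force: [1.5, -0.4, 0.5]
opening: 0.0858
```

{"op": "jog_arm", "data": {
  "series": [
    [[0,0,0,0,100],[50,-3,0,0,100],[100,-5,0,0,100],[161,-8,0,0,100],[161,-8,0,0,100],[161,-8,0,0,100],[161,-8,0,0,100]]
  ]
}}

```text
t: 56.55
eef_pos: [0.6339, -0.0689, 0.2895]
eef_rot: [-0.0, 0.709, 0.706, -0.0]
ft_force: [-0.5, -0.4, -0.4]
opening: 0.0853
```

Run:
```python
from h import *
from ring import fit
cs=shot('side','s14');print(sense()['eef_pos'])
for n,p in(('1',(.634,-.066)),('2',(.6204,.0055)),('3',(.6125,.0808))): print(n,fit(cs,*p,.135))
# rod: white top patch vs original frame
for fn in('side0','s14'):
    im=load(fn)['img'];u,v=px(cs,(.6415,-.2265,.16));w=im[int(v)-8:int(v)+20,int(u)-10:int(u)+10].mean(2)
    ys,xs=np.nonzero(im[int(v)-8:int(v)+8,int(u)-10:int(u)+10].mean(2)>190);print(fn,xs.mean()+int(u)-10,ys.mean()+int(v)-8,len(xs))
```

```text
[ 0.63386305 -0.06892829  0.28955253]
1 (np.float32(206.80951), 0.632, -0.065)
2 (np.float32(223.7366), 0.6204, 0.0075)
3 (np.float32(224.77719), 0.6125, 0.0828)
side0 294.5 151.5 24
s14 294.95238095238096 151.38095238095238 21
```

The rod is back where it started. I grip the seat1 sleeve and carry it to the tray.

{"op": "jog_arm", "data": {
  "series": [
    [[0,-1,50,0,100],[0,-1,95,0,100],[0,-1,113,0,100],[0,-1,113,0,100],[0,-1,113,0,30],[0,-1,113,0,30],[0,-1,113,0,30],[0,-1,113,0,30],[0,-1,113,0,30],[0,-1,113,0,30]]
  ],
  "squeeze": 60
}}

```text
t: 57.85
eef_pos: [0.6338, -0.0681, 0.1799]
eef_rot: [0.002, 0.708, 0.706, 0.001]
ft_force: [-2.8, -0.1, 7.7]
opening: 0.0547
```

{"op": "jog_arm", "data": {
  "series": [
    [[0,0,-20,0,30],[0,0,-60,0,30],[0,0,-110,0,30],[0,0,-110,0,30],[-50,-28,-110,0,30],[-100,-55,-110,0,30],[-150,-83,-110,0,30],[-200,-110,-110,0,30],[-250,-138,-110,0,30],[-300,-165,-110,0,30]]
  ]
}}

```text
t: 59.1
eef_pos: [0.4655, -0.3682, 0.2855]
eef_rot: [-0.001, 0.708, 0.706, 0.0]
ft_force: [0.9, -0.9, -6.6]
opening: 0.0543
```

{"op": "jog_arm", "data": {
  "series": [
    [[0,0,0,0,30],[0,0,0,0,30],[0,0,0,0,30]]
  ]
}}

```text
t: 59.48
eef_pos: [0.4674, -0.3661, 0.2864]
eef_rot: [-0.001, 0.708, 0.707, 0.0]
ft_force: [0.7, 0.3, -7.8]
opening: 0.0545
```

{"op": "jog_arm", "data": {
  "series": [
    [[-4,0,50,0,30],[-4,0,100,0,30],[-4,0,150,0,30],[-4,0,176,0,30],[-4,0,182,0,30],[-4,0,182,0,30],[-4,0,182,0,30]]
  ]
}}

```text
t: 60.35
eef_pos: [0.4679, -0.3719, 0.107]
eef_rot: [0.001, 0.708, 0.706, -0.0]
ft_force: [-0.2, 0.5, -7.4]
opening: 0.0549
```

{"op": "jog_arm", "data": {
  "series": [
    [[0,0,2,0,30],[0,0,4,0,30],[0,0,6,0,30],[0,0,6,0,30]]
  ]
}}

```text
t: 60.85
eef_pos: [0.467, -0.3712, 0.099]
eef_rot: [0.0, 0.708, 0.706, -0.0]
ft_force: [-0.3, 0.3, -7.1]
opening: 0.0546
```

{"op": "jog_arm", "data": {
  "series": [
    [[0,0,1,0,30],[0,0,2,0,30],[0,0,2,0,30],[0,0,2,0,30]]
  ]
}}

```text
t: 61.35
eef_pos: [0.467, -0.3713, 0.0989]
eef_rot: [0.0, 0.708, 0.706, -0.0]
ft_force: [-6.9, 6.6, 10.2]
opening: 0.0547
```

{"op": "jog_arm", "data": {
  "series": [
    [[0,0,0,0,100],[0,0,0,0,100],[0,0,0,0,100],[0,0,0,0,100],[0,0,-50,0,100],[0,0,-105,0,100],[0,0,-160,0,100],[0,0,-190,0,100],[0,0,-190,0,100]]
  ]
}}

```text
t: 62.48
eef_pos: [0.4677, -0.3721, 0.2901]
eef_rot: [0.003, 0.708, 0.706, -0.0]
ft_force: [0.1, -0.8, -1.1]
opening: 0.0852
```

{"op": "jog_arm", "data": {
  "series": [
    [[50,20,0,0,100],[100,40,0,0,100],[150,61,0,0,100],[200,81,0,0,100],[250,101,0,0,100],[300,122,0,0,100],[350,142,0,0,100],[377,153,0,0,100],[377,153,0,0,100],[377,153,0,0,100]]
  ]
}}

```text
t: 63.72
eef_pos: [0.6207, 0.0049, 0.286]
eef_rot: [-0.0, 0.708, 0.706, -0.001]
ft_force: [0.3, -0.4, 0.2]
opening: 0.0854
```

{"op": "jog_arm", "data": {
  "series": [
    [[0,0,50,0,100],[0,0,95,0,100],[0,0,108,0,100],[0,0,108,0,100],[0,0,108,0,100]]
  ]
}}

```text
t: 64.35
eef_pos: [0.6221, 0.0048, 0.1814]
eef_rot: [0.001, 0.708, 0.706, 0.001]
ft_force: [0.8, 0.0, 1.1]
opening: 0.0853
```

{"op": "jog_arm", "data": {
  "series": [
    [[0,-1,5,0,100],[0,-1,5,0,30],[0,-1,5,0,30],[0,-1,5,0,30],[0,-1,5,0,30],[0,-1,5,0,30],[0,-1,5,0,30],[0,-1,5,0,30]]
  ]
}}

```text
t: 65.35
eef_pos: [0.6205, 0.0054, 0.1748]
eef_rot: [0.001, 0.708, 0.706, 0.0]
ft_force: [-0.6, 0.9, 5.8]
opening: 0.0553
```

{"op": "jog_arm", "data": {
  "series": [
    [[0,0,-20,0,30],[0,0,-60,0,30],[0,0,-115,0,30],[0,0,-115,0,30],[-50,-26,-115,0,30],[-100,-52,-115,0,30],[-150,-78,-115,0,30],[-200,-104,-115,0,30],[-250,-131,-115,0,30],[-303,-158,-115,0,30]]
  ]
}}

```text
t: 66.6
eef_pos: [0.4596, -0.2979, 0.2872]
eef_rot: [-0.001, 0.708, 0.706, 0.0]
ft_force: [1.8, -0.9, -7.8]
opening: 0.0551
```

{"op": "jog_arm", "data": {
  "series": [
    [[0,0,0,0,30],[0,0,0,0,30],[0,0,0,0,30]]
  ]
}}

```text
t: 66.97
eef_pos: [0.4614, -0.2961, 0.2883]
eef_rot: [-0.001, 0.708, 0.707, 0.0]
ft_force: [0.3, -0.2, -8.9]
opening: 0.055
```

{"op": "jog_arm", "data": {
  "series": [
    [[-2,1,50,0,30],[-2,1,100,0,30],[-2,1,150,0,30],[-2,1,180,0,30],[-2,1,188,0,30],[-2,1,188,0,30],[-2,1,188,0,30]]
  ]
}}

```text
t: 67.85
eef_pos: [0.4632, -0.2999, 0.103]
eef_rot: [0.002, 0.708, 0.706, -0.0]
ft_force: [0.7, 0.1, -7.5]
opening: 0.0552
```

{"op": "jog_arm", "data": {
  "series": [
    [[0,0,2,0,30],[0,0,4,0,30],[0,0,6,0,30],[0,0,8,0,30],[0,0,8,0,30]]
  ]
}}

```text
t: 68.47
eef_pos: [0.4622, -0.2993, 0.0939]
eef_rot: [0.0, 0.708, 0.706, -0.0]
ft_force: [-4.4, 3.9, 2.3]
opening: 0.055
```

{"op": "jog_arm", "data": {
  "series": [
    [[0,0,0,0,100],[0,0,0,0,100],[0,0,0,0,100],[0,0,0,0,100],[0,0,-50,0,100],[0,0,-105,0,100],[0,0,-160,0,100],[0,0,-195,0,100],[0,0,-195,0,100]]
  ]
}}

```text
t: 69.6
eef_pos: [0.4631, -0.3001, 0.2914]
eef_rot: [0.003, 0.708, 0.706, -0.0]
ft_force: [0.2, -0.1, -0.5]
opening: 0.0851
```

{"op": "jog_arm", "data": {
  "series": [
    [[50,20,0,0,100],[100,40,0,0,100],[150,59,0,0,100],[200,79,0,0,100],[250,99,0,0,100],[300,118,0,0,100],[350,138,0,0,100],[380,150,0,0,100],[380,150,0,0,100],[380,150,0,0,100]]
  ]
}}

```text
t: 70.85
eef_pos: [0.6129, 0.0801, 0.2869]
eef_rot: [-0.0, 0.708, 0.706, -0.001]
ft_force: [-0.1, -0.3, 0.3]
opening: 0.0852
```

{"op": "jog_arm", "data": {
  "series": [
    [[0,0,50,0,100],[0,0,95,0,100],[0,0,108,0,100],[0,0,108,0,100],[0,0,108,0,100]]
  ]
}}

```text
t: 71.47
eef_pos: [0.6143, 0.08, 0.1824]
eef_rot: [0.001, 0.708, 0.706, 0.001]
ft_force: [-0.4, -0.7, -0.4]
opening: 0.0855
```

{"op": "jog_arm", "data": {
  "series": [
    [[0,-1,5,0,100],[0,-1,5,0,30],[0,-1,5,0,30],[0,-1,5,0,30],[0,-1,5,0,30],[0,-1,5,0,30],[0,-1,5,0,30],[0,-1,5,0,30]]
  ]
}}

```text
t: 72.47
eef_pos: [0.6127, 0.0804, 0.1758]
eef_rot: [0.0, 0.708, 0.706, 0.0]
ft_force: [-0.1, 0.9, 4.6]
opening: 0.0549
```

{"op": "jog_arm", "data": {
  "series": [
    [[0,0,-20,0,30],[0,0,-60,0,30],[0,0,-115,0,30],[0,0,-115,0,30],[-50,-25,-115,0,30],[-100,-50,-115,0,30],[-150,-75,-115,0,30],[-200,-100,-115,0,30],[-250,-125,-115,0,30],[-308,-154,-115,0,30]]
  ]
}}

```text
t: 73.72
eef_pos: [0.4571, -0.2259, 0.2889]
eef_rot: [-0.001, 0.708, 0.706, -0.0]
ft_force: [0.9, -1.0, -6.6]
opening: 0.0552
```

{"op": "jog_arm", "data": {
  "series": [
    [[0,0,0,0,30],[0,0,0,0,30],[0,0,0,0,30]]
  ]
}}

```text
t: 74.1
eef_pos: [0.4588, -0.224, 0.2896]
eef_rot: [-0.0, 0.708, 0.707, 0.0]
ft_force: [-0.1, 0.5, -6.8]
opening: 0.055
```

{"op": "jog_arm", "data": {
  "series": [
    [[-2,1,50,0,30],[-2,1,100,0,30],[-2,1,150,0,30],[-2,1,180,0,30],[-2,1,188,0,30],[-2,1,188,0,30],[-2,1,188,0,30]]
  ]
}}

```text
t: 74.97
eef_pos: [0.4605, -0.2276, 0.1039]
eef_rot: [0.001, 0.708, 0.706, 0.0]
ft_force: [-0.3, 0.1, -5.4]
opening: 0.0551
```

{"op": "jog_arm", "data": {
  "series": [
    [[0,0,2,0,30],[0,0,4,0,30],[0,0,6,0,30],[0,0,8,0,30],[0,0,8,0,30]]
  ]
}}

```text
t: 75.6
eef_pos: [0.4595, -0.2271, 0.0948]
eef_rot: [0.0, 0.708, 0.706, -0.0]
ft_force: [-5.1, 2.9, 4.3]
opening: 0.0551
```

{"op": "jog_arm", "data": {
  "series": [
    [[0,0,0,0,100],[0,0,0,0,100],[0,0,0,0,100],[0,0,0,0,100],[0,0,-50,0,100],[0,0,-105,0,100],[0,0,-160,0,100],[0,0,-200,0,100],[0,0,-200,0,100]]
  ]
}}

```text
t: 76.72
eef_pos: [0.4605, -0.2279, 0.2977]
eef_rot: [0.003, 0.708, 0.706, 0.0]
ft_force: [-0.4, 0.4, 0.2]
opening: 0.0852
```

{"op": "jog_arm", "data": {
  "series": [
    [[50,-3,0,0,100],[100,-6,0,0,100],[150,-9,0,0,100],[200,-12,0,0,100],[250,-15,0,0,100],[300,-20,0,0,100],[335,-20,0,0,100],[335,-20,0,0,100],[335,-20,0,0,100]]
  ]
}}

```text
t: 77.85
eef_pos: [0.4403, 0.1077, 0.2932]
eef_rot: [-0.0, 0.708, 0.706, -0.001]
ft_force: [-0.1, 0.1, -0.1]
opening: 0.0852
```

Run:
```python
from h import *
from ring import fit
a=shot('top','t15');b=shot('side','s15');print(sense()['eef_pos'])
A=cv2.resize(a['img'][125:275,200:400],(600,450),interpolation=cv2.INTER_CUBIC)
B=cv2.resize(b['img'][115:265,210:405],(585,450),interpolation=cv2.INTER_CUBIC)
im=np.hstack([A,B]);im=cv2.resize(im,(800,304))
# bridge close-up, top and side, below
C=cv2.resize(a['img'][155:205,210:300],(400,222),interpolation=cv2.INTER_CUBIC);D=cv2.resize(b['img'][165:255,215:310],(305,289),interpolation=cv2.INTER_CUBIC)
E_=cv2.resize(b['img'][215:384,60:260],(340,287),interpolation=cv2.INTER_CUBIC)
row=np.zeros((290,800,3),np.uint8);row[:222,:260]=C[:,:260] if 0 else cv2.resize(C,(260,222));row[:289,265:265+305]=D;row[:,572:800]=cv2.resize(E_,(228,290))
cv2.imwrite('pics/c15.png',np.vstack([im,row])[:,:,::-1])
for p in((.467,-.371),(.462,-.299),(.4595,-.227)): print(p,'top',fit(a,*p,.054),'side',fit(b,*p,.054))
```

```text
[0.44049158 0.10716645 0.29353522]
(0.467, -0.371) top (np.float32(172.16779), 0.466, -0.373) side (np.float32(195.58914), 0.467, -0.368)
(0.462, -0.299) top (np.float32(168.39606), 0.461, -0.303) side (np.float32(175.3717), 0.462, -0.297)
(0.4595, -0.227) top (np.float32(159.52792), 0.4585, -0.231) side (np.float32(178.12616), 0.4585, -0.224)
```

View pics/c15.png

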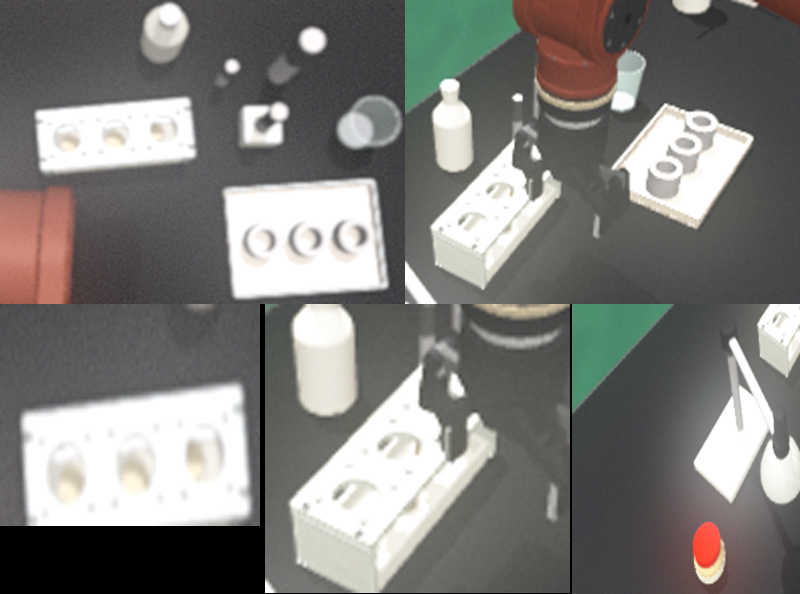

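The final view shows three buff pellets through the seats in the catch tray (bottom-left crop, (68,485), (135,475), (205,465)). The three sleeves stand with white bores in the enamel tray at (261,240), (305,239) and (350,236). The rod is in its block at (277,112), the lamp is swung clear, and the bottle, beaker and jar are undisturbed. I hand the job in.

```bash
python3 -c "
from station import *
print(sense()['t'],close_job())"
```

```text
the job is handed in; nothing more can be done
77.95 None
```

I handed the job in at t = 78 s of the 210 s allowed, and my final checks found everything as you asked.

- **Lamp:** I swung it about 2 rad towards the robot's left before touching anything else, and it is still clear of the bridge.
- **Pellets:** All three sleeves were loaded. I stood them on the three seats and pushed each pellet out with the middle-sized rod. In the last picture, all three lie in the catch tray, seen through the seats.
- **Sleeves:** They stand upright and empty in the white enamel tray. The rim positions from both cameras agree with where I put them to about 4 mm, which matches the known camera bias.
- **Rod:** It is back in its block. Its top was within half a pixel of the starting view when I let it go, and the last picture still shows it there.
- **Bottle, jar and beaker:** The last picture shows no change, though I didn't measure their positions.

Two things did not go quite to plan:

- **Knocked sleeve:** The sleeve on seat1 was pushed about 7 mm aside within its seat while the arm was away. I measured it again and aimed the rod at its new position.
- **Inconclusive checks:** Weighing the sleeves and testing the bore colour were too noisy to show that they were empty. I relied on the last picture and on the push force dropping away.

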